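# Close the tea caddy until it clicks

### The arm

A 6-joint arm with a two-finger parallel gripper is mounted at the origin on the work surface. World frame = base frame: x ahead of the robot, y to its left, z up, the work surface at z = 0. Lengths are in m, angles in rad, forces in N, time in s.
With the tool pointing down it reaches from about 0.25 to 0.775 m from the base axis. Payload 4 kg.
Tool frame: the origin (TCP) lies at the centre of the arm's flange, where the gripper is bolted on; the fingertips stand 199 mm ahead of it and the grasp point (between the pads) lies 180 mm ahead of it; z points along the fingers, y is the line along which they close (so a half turn about z gives the same grasp; the last joint's range is limited). The gripper opens to 94 mm and grips with 3 to 60 N. Pads are 16 mm wide; open, the fingers measure 119 mm over their backs; the gripper's body (75 mm by 177 mm) begins 78 mm behind the grasp point.
Start: joints at [1.124, 0.087, 1.371, -0, 1.684, -0.103], TCP at [0.185, 0.518, 0.405] pointing down, gripper open.
Joint ranges: [-3.1, 3.1], [-0.76, 2.03], [0.27, 2.55], [-1.08, 4.22], [0.17, 2.65], [-2.57, 2.57]. Speed limits (rad/s): [2.79, 2.79, 3.14, 3.14, 3.14, 3.14].

### API

Orientations are given as [roll, pitch, yaw] about the fixed x, y, z axes, in that order (R = Rz(yaw) Ry(pitch) Rx(roll)).
In Python, from bench import robot, eyes, models gives the robot as it stands.
- The arm moves only by the tool step_arm, never from a script. Its argument "commands" is a list that holds one entry, the list of rows, each a list of 7 numbers: the shift along the tool's x, y, z in mm, then the turn, a rotation vector about the tool's x, y, z in rad, then the finger opening in mm, from 0 to 94. In form: [[[tx, ty, tz, wx, wy, wz, gripper], ...]]. A call has 1 to 20 rows; each row shifts and turns the commanded pose from where the row before left it, along the tool's axes as they then stand; what a row does not reach is not made up. A row lasts 1/8 s, in which the tool goes at most 62.5 mm and 10.7 degrees, less where a joint would pass 70% of its speed; a pose out of reach is approached as far as the arm can. A call is refused whole if a number of a shift passes 62.5 or a number of a turn 0.188, either way. A call with a gripper value outside its range is refused whole. The fingers move at their own pace and stop on an object; the grip force is fixed at half the most. Time passes only in rows, so rows that do not move let the fingers close. It gives the time, the measured TCP pose, the force, the opening and the grip force at its end, in the units of the state.
- robot.get_obs(): the state, without advancing time (a new reading comes with each control period).
- eyes.snapshot(name): name is "side" or "top" or "wrist"; returns a dict with "color" (420x560x3 uint8, red, green, blue), "camera_matrix" (3x3 intrinsics, pixels), "eye" and "rotation" of the camera in the world; the wrist camera has in their place "tool_from_camera" (4x4, takes a point from camera to tool coordinates, whose origin is the TCP and whose axes are the flange's). Camera axes: x right, y up, looking along -z (the intrinsics and any distortion apply to the point x, -y, -z); pixel columns grow to the right and rows downward; lengths in m; the calibration is good to about 2 mm. A picture is of the moment at which its call begins: read the wrist's pose just before it. There is no depth.
- robot.close_job(): hands the job in; it is judged then, once.
Trained networks look in a picture, given as the dict that the camera call returned (one of the last four; its "shot" number tells which), for a name from the list of things; names that differ only in an ending like _2 or _b are one class to them, and where a whole thing is asked for, a point or a joint stands for the part that bears it (a point fixed in the world has none). Each returns a list of dicts, best first, with "confidence" (0 to 1); they miss things now and then, are a little off and sometimes report something else, mostly with a low value. They report only what shows in the picture. A call takes as long as a camera call. They do not tell look-alikes from the thing itself.
- models.masks_of(picture, query): "mask" (420x560 bool, what is visible of it) and "xy" ([column, row] in pixels, amid what is visible of it).
- models.tip_of(picture, query): "xy" ([column, row] in pixels: a listed point, or the origin of a listed thing).
The state is a dict: "time": time; "joint_positions": joint angles; "qvel": joint speeds; "joint_torque": joint torques, N m; "tool_pos": TCP position; "ee_rot": TCP orientation; "wrist_force": force on the tool from outside, world axes, zero at the start; "wrist_torque": the same for the moment, N m; "width": finger opening in m; "finger_force": force on a finger pad.
Only numpy, scipy, OpenCV 4.12 (cv2) and the standard library are available. Lean on these libraries where they do the work, as an engineer would, in place of code of your own. Each camera call takes 0.05 s, during which the arm holds its last target. There are 200 camera calls.

### The job

Stand the small square steel tin upright in the empty compartment of the tea caddy, then slide the caddy's lid shut along its rails until its springy tab clicks down behind the steel ledge. Feel for the click and do not force the lid against its stop, and leave the glasses, cups, bowl and jar where they are.

Things in the scene. Friction and masses are not known exactly. Their poses are not given: they have to be found in the camera images.
- caddy: Cream plastic tea caddy fixed to the table, 268 long (x) by 160 wide (y) mm. +x is the way the lid slides shut; origin on the table, body from x -122 to +146 mm. The lid runs on the side walls' tops (height 66 mm) between rails with overhanging lips, 2 mm play up, 1.5 mm each side; rail tops at 79 mm. Tea packets fill its near (-x) half, below the lid.
- compartment (a point): Middle of the floor of the caddy's empty compartment, 6 mm above the table, 56 mm in +x from the caddy's origin. The compartment is 88 mm (x) by 140 mm (y), walls up to about 62 to 79 mm above the table. Axes are the caddy's. With the lid open, the lid's tab overhangs at most the first 19 mm of it.
- strike_nominal (a point): Nominal middle of the steel strike plate on the caddy's end block, 66 mm above the table. Mid-width it has a ledge 6 mm high with a 16 mm ramp facing -x and an upright back; beside that, two 9 mm high shoulders that stop the lid's front edge. The real plate sits up to 7 mm nearer or farther in x, each time different and not measured: it must be felt.
- lid: Grey plastic lid, a loose plate 210 (x) by 148 (y) by 6 mm, 110 to 225 g, in the caddy's rails, standing open: origin (centre of underside) 104 to 116 mm behind (-x) the caddy's, x axes alike. Clicks when its origin is at -10 to +5.5 mm in the caddy's frame; the hard stop comes 1 to 3 mm beyond the click. Lid and caddy pressing on each other with more than 30 N counts as forcing.
- lid_grip (a point): In the lid's grip bar: 30 mm in +x of the lid's origin, 20 mm above the lid's underside. The bar is 16 mm thick (x), 60 mm long (y), its top 12 mm above this point, the plate's top 14 mm below it. Axes are the lid's.
- tab_tip (a point): Top of the tip of the lid's springy tab, which points in +x from the lid's front edge, barb under its end: at lid x +132 mm, 11 mm above the lid's underside when straight, up to 6 mm higher on the ledge, down again once clicked. Sliding takes 0 to 4 N; over the last 20 mm, as the barb climbs, the push rises to 3 to 12 N, drops by over 5 N at the click (the tab then pulls the lid on), and rises steeply at the stop.
- tin: Small square steel tin, 42 by 42 mm, 54 mm tall, about 90 to 145 g, standing on the table beside the caddy; origin at the centre of its underside, x and y square to its sides, z up.
- glass_a: Empty drinking glass, rim 68 mm wide, 95 mm tall, standing; bystander. Origin at the centre of its underside.
- glass_b: Another such glass; bystander.
- glass_c: Another such glass; bystander.
- cups: Stack of paper cups, 76 mm wide, 125 mm tall; bystander. Origin at the centre of its underside.
- sugar_bowl: White china bowl, 96 mm wide, 55 mm tall; bystander. Origin at the centre of its underside.
- honey: Amber jar with a steel cap, 60 mm wide, 110 mm tall; bystander. Origin at the centre of its underside.
Mind the look-alikes: they are no part of the job. Of the things that look like the tin, the largest one is meant.

How it is judged:
By the outcome, as a careful person would: the job done as asked, in the order asked, and still so for the second after the job is handed in, with the robot touching nothing.
It also fails if it takes over 67 s, if anything falls off the work surface, if the arm or the gripper's body presses on something with over 40 N, if the wrist force passes 120 N, or if a joint passes its speed limit or range.

## Working session

There is one attempt and no reset: what is moved stays moved. The work goes in short steps, Python scripts to look and compute and a tool call to move; the robot and the scene stay as the last step left them, time stands still between calls to the robot, and variables do not carry over. Pictures are saved under pics/ and viewed, at most 10 in all, crops included, and the job is handed in when it is done.

Besides the shell and the picture viewer there is one more tool, called after "Request:" as name([rows], argument=value, ...), one row to a line, values as JSON. step_arm: Moves the arm, as the interface text tells. Its arguments: {"type":"object","properties":{"commands":{"type":"array"}},"required":["commands"]}

```bash
mkdir -p pics
cat > h.py <<'E'
import numpy as np,cv2
from scipy.spatial.transform import Rotation as R
from bench import robot,eyes,models
def cam(p,obs=None):
    if 'eye' in p: return np.array(p['eye']),np.array(p['rotation'])
    T=np.array(p['tool_from_camera']);Rt=R.from_euler('xyz',obs['ee_rot']).as_matrix()
    return np.array(obs['tool_pos'])+Rt@T[:3,3],Rt@T[:3,:3]
def ray(p,xy,obs=None):
    e,M=cam(p,obs);K=np.array(p['camera_matrix'])
    d=np.linalg.inv(K)@[xy[0],xy[1],1];d=M@[d[0],-d[1],-d[2]]
    return e,d/np.linalg.norm(d)
def atz(p,xy,z,obs=None):
    e,d=ray(p,xy,obs);return e+d*(z-e[2])/d[2]
def tri(rs):
    A=0;b=0
    for e,d in rs:
        P=np.eye(3)-np.outer(d,d);A=A+P;b=b+P@e
    x=np.linalg.solve(A,b)
    return x,[np.linalg.norm((np.eye(3)-np.outer(d,d))@(x-e)) for e,d in rs]
def save(p,n,scale=1): cv2.imwrite('pics/'+n,cv2.resize(p['color'][:,:,::-1],None,fx=scale,fy=scale))
E
python3 - <<'E'
from h import *
import os
o=robot.get_obs();print(o)
ps={n:eyes.snapshot(n) for n in('side','top','wrist')}
print([k for k in ps['top']])
row=[]
for n in('side','top'):
    p=ps[n];print(n,np.round(p['eye'],3),p['camera_matrix'])
    row.append(p['color'])
    for q in('compartment','strike_nominal','lid','lid_grip','tab_tip','tin','caddy','glass_a','cups','sugar_bowl','honey'):
        print(q,[(np.round(t['xy'],1).tolist(),round(t['confidence'],2)) for t in models.tip_of(p,q)][:4])
cv2.imwrite('pics/a.png',cv2.resize(ps['top']['color'][:,:,::-1],(800,600)))
cv2.imwrite('pics/b.png',cv2.resize(ps['side']['color'][:,:,::-1],(800,600)))
E
```

```text
{'time': 0.0, 'joint_positions': array([ 1.12389707e+00,  8.79690408e-02,  1.37225967e+00, -1.65375563e-05,
        1.68358682e+00, -1.03092179e-01]), 'qvel': array([ 0.00145795,  0.00023041,  0.00128859,  0.00064615, -0.00062519,
       -0.00027462]), 'joint_torque': array([ 4.17480060e-04, -3.40174413e+01, -3.02433729e+01,  7.17628794e-02,
        3.28706007e-02, -1.60812201e-04]), 'tool_pos': array([0.18534567, 0.51771278, 0.40349327]), 'ee_rot': array([-3.13937988e+00, -2.12406602e-04,  2.79778349e+00]), 'wrist_force': array([0.80911526, 0.62368929, 0.10913067]), 'wrist_torque': array([ 0.03597184, -0.00613052,  0.00658652]), 'finger_force': 0.0, 'width': 0.09408662317765286}
['color', 'camera_matrix', 'eye', 'rotation', 'shot']
side [0.464 0.849 0.715] [[401.29532881   0.         281.84164583]
 [  0.         401.29532881 214.13888967]
 [  0.           0.           1.        ]]
compartment [([221.8, 213.3], 0.69), ([242.6, 230.4], 0.6)]
strike_nominal [([227.9, 213.6], 0.87)]
lid [([305.9, 212.7], 0.86)]
lid_grip [([298.7, 209.7], 0.88), ([250.3, 152.0], 0.71), ([258.0, 211.8], 0
[... 398 characters left out ...]
         388.51161217 211.97345384]
 [  0.           0.           1.        ]]
compartment [([281.3, 178.9], 0.81), ([422.3, 220.3], 0.43)]
strike_nominal [([280.9, 150.5], 0.7), ([279.5, 198.9], 0.53)]
lid [([281.7, 242.2], 0.9), ([281.9, 195.3], 0.68)]
lid_grip [([281.8, 224.2], 0.59)]
tab_tip [([282.5, 242.2], 0.72), ([283.5, 198.7], 0.7), ([280.7, 190.2], 0.42)]
tin [([193.3, 227.2], 0.64), ([184.1, 262.6], 0.45), ([224.9, 221.5], 0.41)]
caddy [([276.7, 153.1], 0.66), ([278.6, 200.2], 0.58)]
glass_a [([136.6, 187.1], 0.8), ([139.5, 258.4], 0.65), ([185.8, 168.2], 0.6), ([280.2, 197.0], 0.57)]
cups [([422.3, 219.1], 0.58)]
sugar_bowl [([429.0, 167.9], 0.96)]
honey [([419.2, 293.7], 0.89)]
```

View pics/a.png

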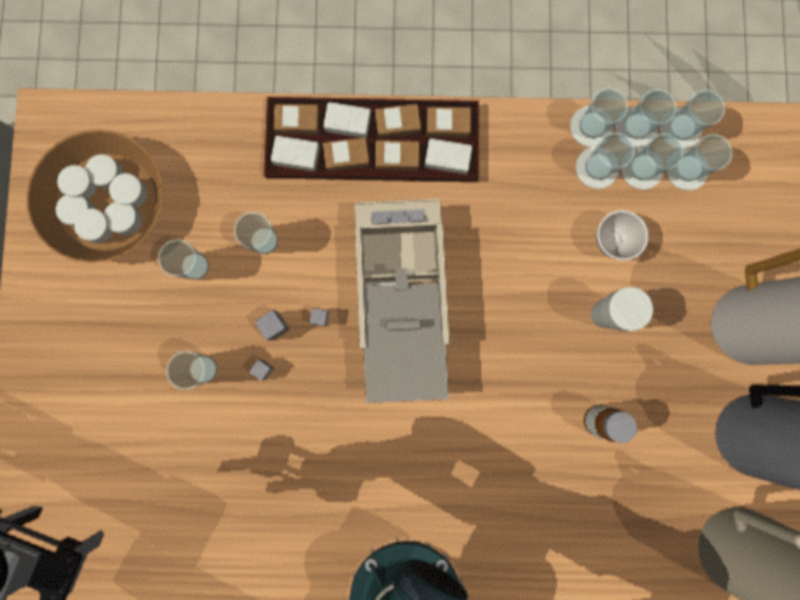

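View pics/b.png

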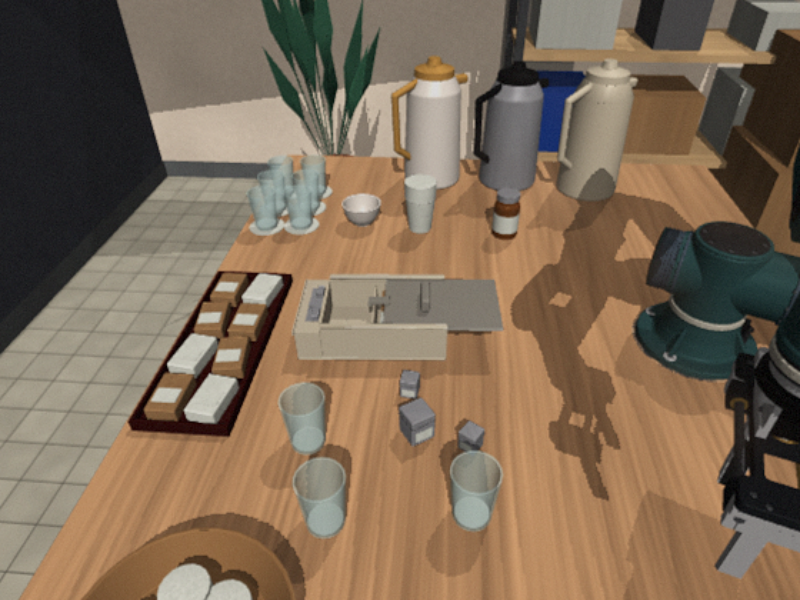

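The top view shows the largest tin at about (189,227) in 560-pixel coordinates, with small look-alikes at (223,222) and (182,259). The caddy is centred near (281,195) with the lid open toward the robot. In the side view the tin is at (292,296).

Run:
```python
from h import *
p=eyes.snapshot('top');s=eyes.snapshot('side');w=eyes.snapshot('wrist')
print(np.round(w['tool_from_camera'],3),w['camera_matrix'])
for n,q in(('top',p),('side',s)):
  for name in('tin','caddy','lid','lid_grip','tab_tip'):
    for m in models.masks_of(q,name)[:4]:
        M=m['mask'].astype(np.uint8);r=cv2.minAreaRect(cv2.findNonZero(M))
        print(n,name,np.round(m['xy'],1),round(m['confidence'],2),M.sum(),np.round(r[0]+r[1]+(r[2],),1))
x,r=tri([ray(p,(189.5,226)),ray(s,(292,296))]);print('tin',x,r)
for a in[(281.8,224.2)]:
  print('grip',tri([ray(p,a),ray(s,(298.7,209.7))]), atz(p,a,.086))
print('strike',tri([ray(p,(280.9,150.5)),ray(s,(227.9-7,213.6))]), tri([ray(p,(280.9,150.5)),ray(s,(227.9,213.6))]))
print('lid',atz(p,(281.7,242.2),.072))
print('glasses',[np.round(atz(p,(c*.7,r*.7),0),3) for c,r in((264,240),(195,266),(203,370))])
```

```text
[[-0.     0.973  0.231  0.067]
 [ 1.     0.     0.     0.001]
 [ 0.     0.231 -0.973  0.019]
 [ 0.     0.     0.     1.   ]] [[329.87696195   0.         278.07662494]
 [  0.         329.87696195 216.26615704]
 [  0.           0.           1.        ]]
top tin [189.3 228.5] 0.72 328 [190.6 226.6  18.3  18.6  56.3]
top tin [225.8 221.4] 0.61 139 [223.5 221.2  12.5  11.3   9.5]
top caddy [281.2 170. ] 0.8 3792 [280.3 190.5 101.8  62.   87.3]
top lid [282.8 241.5] 0.62 4682 [282.1 233.1  94.2  58.6  86.2]
top lid_grip [282.7 237.8] 0.76 4744 [282.1 233.7  93.7  59.2  86.7]
top lid_grip [278.5 171.4] 0.6 3879 [280.  190.5 102.2  62.2  87. ]
top lid_grip [129.  180.9] 0.44 748 [128.4 180.8  35.7  26.1  11.3]
top tab_tip [280.  194.7] 0.44 121 [280.5 192.5  13.    9.   90. ]
side tin [329.3 304.7] 0.84 307 [329.  305.5  19.   18.   90. ]
side tin [285.5 268.3] 0.83 243 [286.  268.5  19.   14.   90. ]
side tin [291.  295.2] 0.73 610 [291.2 294.9  28.6  24.6  63.4]
side caddy [249.6 225.9] 0.72 4833 [258.6 221.8 109.1  61.6   0.7]
side lid [308.4 211.9] 0.71 2801 [304.1 213.4  94.4  36.6   1.3]
side lid [264.1 211.7] 0.68 91 [263.  210.5   7.   12.   90. ]
side lid_grip [313.  213.3] 0.85 2748 [304. 213.  36.  94.  90.]
tin [0.45438956 0.44066315 0.89616622] [np.float64(0.5062961672814442), np.float64(0.5062961672814444)]Traceback (most recent call last):
  File "<stdin>", line 11, in <module>
  File "h.py", line 13, in atz
    e,d=ray(p,xy,obs);return e+d*(z-e[2])/d[2]
                                          ~^^^
IndexError: invalid index to scalar variable.
```

```bash
sed -i "s/return np.array(p\['eye'\]),np.array(p\['rotation'\])/\n        r=np.array(p['rotation']);return np.array(p['eye']),(r if r.shape==(3,3) else R.from_euler('xyz',r).as_matrix() if r.size==3 else R.from_quat(r).as_matrix())/" h.py
python3 - <<'E'
from h import *
p=eyes.snapshot('top');s=eyes.snapshot('side')
print(p['rotation'],cam(p)[1],s['rotation'])
x,r=tri([ray(p,(189.5,226)),ray(s,(292,296))]);print('tin',x,r)
for a in[(281.8,224.2)]:
  print('grip',tri([ray(p,a),ray(s,(298.7,209.7))]), atz(p,a,.086))
print('strike', tri([ray(p,(280.9,150.5)),ray(s,(227.9,213.6))]),atz(p,(280.9,150.5),.066))
print('lid',atz(p,(281.7,242.2),.066))
print('glasses',[np.round(atz(p,(c*.7,r*.7),0),3) for c,r in((264,240),(195,266),(203,370))])
print('smalls',[np.round(atz(p,(c*.7,r*.7),.02),3) for c,r in((319,317),(260,370))])
c=cv2.boxPoints(((190.6,226.6),(18.3,18.6),56.3));print('tinbox',[np.round(atz(p,q,.05)[:2],3) for q in c])
# lid edges
for q in((263,197),(255,280),(312,278),(308,195),(366/800*560,400*.7),(447*.7,398*.7),(438*.7,200*.7),(356*.7,203*.7)): print(q,np.round(atz(p,q,.075)[:2],3))
E
```

```text
[ 0.09825791 -0.00656384 -1.55265135] [[ 0.01814359  0.99500107 -0.09820225]
 [-0.99981385  0.01870026  0.00475114]
 [ 0.00656379  0.09809777  0.99515514]] [ 0.90828739  0.01095596 -3.05609068]
tin [0.50266746 0.26187235 0.02620831] [np.float64(0.0029664871858788005), np.float64(0.0029664871858789067)]
grip (array([0.50517637, 0.01330913, 0.07748915]), [np.float64(0.006517822977496165), np.float64(0.0065178229774960645)]) [0.51113616 0.01339283 0.086     ]
strike (array([0.69872743, 0.0179837 , 0.05947969]), [np.float64(0.011251475408712627), np.float64(0.011251475408712555)]) [0.70863201 0.01871345 0.066     ]
lid [0.46566488 0.01248982 0.066     ]
glasses [array([0.67 , 0.287, 0.   ]), array([0.616, 0.42 , 0.   ]), array([0.414, 0.394, 0.   ])]
smalls [array([0.519, 0.172, 0.02 ]), array([0.417, 0.28 , 0.02 ])]
tinbox [array([0.509, 0.288]), array([0.537, 0.248]), array([0.497, 0.22 ]), array([0.469, 0.259])]
(263, 197) [0.582 0.063]
(255, 280) [0.368 0.079]
(312, 278) [ 0.376 -0.066]
(308, 195) [ 0.589 -0.054]
(256.2, 280.0) [0.368 0.076]
(312.9, 278.59999999999997) [ 0.374 -0.068]
(306.59999999999997, 140.0) [ 0.736 -0.049]
(249.2, 142.1) [0.727 0.103]
```

Request:
step_arm([
  [[-48,-17,0,0,0,0,94],[-48,-17,0,0,0,0,94],[-48,-17,0,0,0,0,94],[-48,-17,0,0,0,0,94],[-48,-17,0,0,0,0,80],[-48,-17,0,0,0,0,70],[-48,-17,0,0,0,0,70],[-48,-17,0,0,0,0,70],[0,0,0,0,0,0.154,70],[0,0,0,0,0,0.154,70],[0,0,0,0,0,0.154,70],[0,0,0,0,0,0.154,70],[0,0,0,0,0,0,70],[0,0,0,0,0,0,70]],
])

```text
time: 3.75
tool_pos: [0.5011, 0.2603, 0.4047]
ee_rot: [3.142, -0.0, 2.184]
wrist_force: [-0.4, -0.2, -0.6]
width: 0.0701
finger_force: 0.0
```

```bash
cat > look.py <<'E'
from h import *
import sys
o=robot.get_obs();w=eyes.snapshot('wrist');save(w,sys.argv[1],1.4)
print(o['time'],np.round(o['tool_pos'],4),np.round(o['ee_rot'],4),o['width'],np.round(o['wrist_force'],2))
for n in sys.argv[2:]:
    for m in models.masks_of(w,n)[:4]:
        M=m['mask'].astype(np.uint8);r=cv2.minAreaRect(cv2.findNonZero(M))
        print(n,np.round(m['xy'],1),round(m['confidence'],2),M.sum(),np.round(r[0]+r[1]+(r[2],),1))
    print(n,[(np.round(t['xy'],1).tolist(),round(t['confidence'],2)) for t in models.tip_of(w,n)][:4])
E
python3 look.py c.png tin lid_grip tab_tip compartment strike_nominal
```

```text
3.75 [0.5011 0.2603 0.4047] [ 3.1415e+00 -1.0000e-04  2.1839e+00] 0.07012937320489436 [-0.42 -0.22 -0.61]
tin [246.4 269.2] 0.96 985 [247.8 268.2  31.1  34.6  45. ]
tin [279.5 200.6] 0.78 1807 [278.5 201.5  45.   41.   90. ]
tin [223.5 142.6] 0.72 973 [223.7 141.2  30.9  33.   66.8]
tin [269.1 368.2] 0.7 4017 [263.8 367.7 167.3  57.8  28.2]
tin [([247.3, 262.5], 0.83), ([225.9, 144.9], 0.79), ([281.5, 194.8], 0.68)]
lid_grip []
tab_tip [412.2 263.2] 0.15 3096 [422.3 261.8  72.1  71.4  57.3]
tab_tip []
compartment [270.4 363.7] 0.65 4034 [263.5 367.8 166.9  58.3  28.2]
compartment [([264.5, 395.2], 0.91)]
strike_nominal [([400.6, 255.8], 0.18)]
```

View pics/c.png

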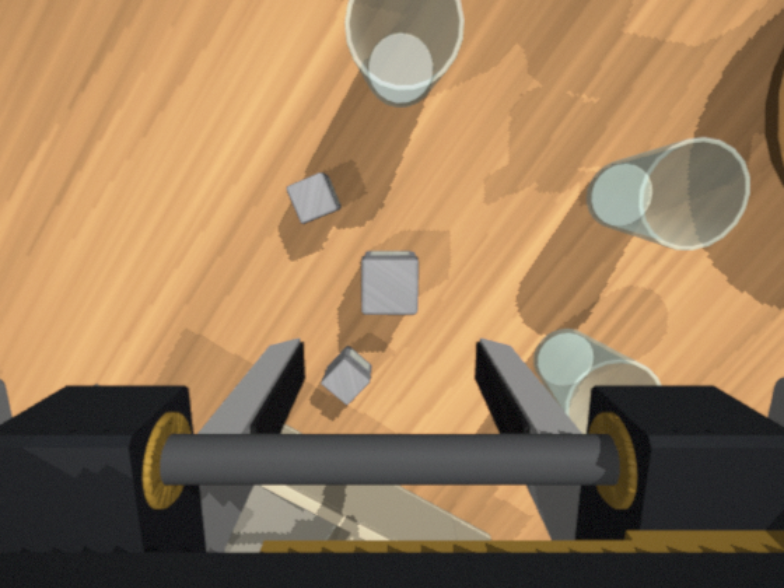

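The wrist view shows the tin squared to the fingers, its top face centred at (279,203). Its look-alikes are clear of it at (248,268) and (224,141).

```bash
cat > loc.py <<'E'
from h import *
o=robot.get_obs();w=eyes.snapshot('wrist')
def tt(P): return np.round(1000*R.from_euler('xyz',o['ee_rot']).as_matrix().T@(P-np.array(o['tool_pos'])),1)
E
python3 - <<'E'
from loc import *
for q in((390,284),(362,253),(418,255),(419,313),(362,314)):
    P=atz(w,(q[0]/1.4,q[1]/1.4),.054,o);print(np.round(P,4),tt(P))
t=eyes.snapshot('top')
print(tri([ray(w,(278.8,202.8),o),ray(t,(189.0,226.2))]))
E
```

```text
[0.5    0.2632 0.054 ] [  3.    0.7 350.7]
[0.4704 0.2703 0.054 ] [ 25.7 -19.4 350.7]
[0.5043 0.2922 0.054 ] [ 24.3  20.9 350.7]
[0.5302 0.2576 0.054 ] [-18.9  22.2 350.7]
[0.496  0.2328 0.054 ] [-19.6 -20.1 350.7]
(array([0.50330899, 0.2607798 , 0.03640974]), [np.float64(0.001186347329877646), np.float64(0.0011863473298775048)])
```

Request:
step_arm([
  [[0,0,30,0,0,0,70],[0,0,30,0,0,0,70],[0,0,30,0,0,0,70],[0,0,0,0,0,0,70]],
])

```text
time: 4.9
tool_pos: [0.5003, 0.26, 0.3117]
ee_rot: [-3.135, -0.002, 2.182]
wrist_force: [-0.2, 0.9, -0.7]
width: 0.07
finger_force: 0.0
```

```bash
python3 look.py d.png tin
```

```text
4.9 [0.5003 0.26   0.3117] [-3.1354e+00 -1.5000e-03  2.1819e+00] 0.06999415748428675 [-0.17  0.9  -0.65]
tin [283.8 221.3] 0.96 3503 [281.5 224.5  63.   57.   90. ]
tin [245.1 299.8] 0.95 863 [243.5 294.5  29.   41.   90. ]
tin [210.2 145.8] 0.65 1832 [207.5 142.6  42.1  46.7  67.2]
tin [293.8  19.2] 0.24 3921 [296.  28.  56. 102.  90.]
tin [([245.2, 300.3], 0.79), ([214.7, 149.3], 0.73), ([281.3, 213.5], 0.67)]
```

View pics/d.png

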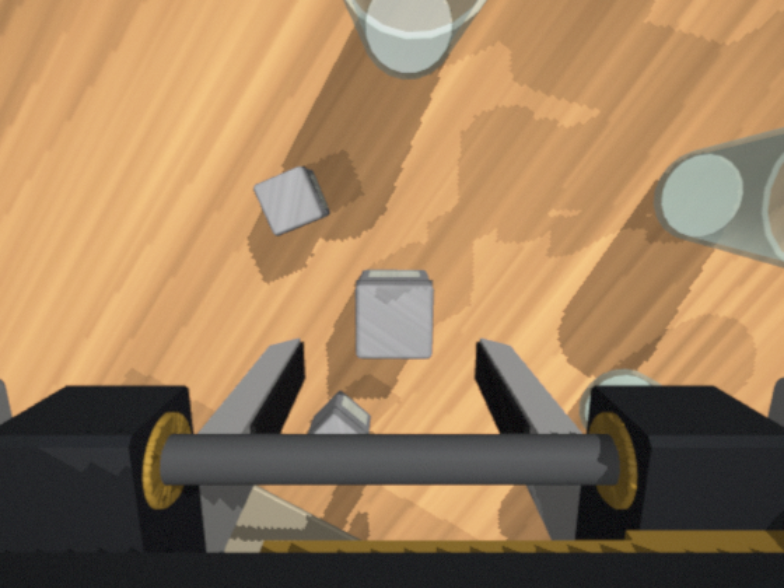

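The tin's top face is centred at (282,229), and the fingers straddle it with the small tin outside at (243,295).

Run:
```python
from loc import *
a=dict(tool_pos=[.5011,.2603,.4047],ee_rot=[3.1415,0,2.1839])
P,r=tri([ray(w,(278.8,202.8),a),ray(w,(281.8,228.6),o)]);print(P,r,tt(P),o['tool_pos'],o['ee_rot'])
P=atz(w,(281.8,228.6),.054,o);print(P,tt(P))
```

```text
[0.49643948 0.27092185 0.0955287 ] [np.float64(0.0014025170295692516), np.float64(0.0014025170295690304)] [ 11.5   1.3 220.9] [0.50149119 0.26051014 0.31638529] [3.13895783e+00 5.44179679e-04 2.18180022e+00]
[0.50455639 0.26274493 0.054     ] [2.000e-01 3.100e+00 2.624e+02]
```

Request:
step_arm([
  [[1.5,1,25,0,0,0,70],[0,0,25,0,0,0,70],[0,0,25,0,0,0,70],[0,0,15,0,0,0,70],[0,0,10,0,0,0,70],[0,0,0,0,0,0,70],[0,0,0,0,0,0,30],[0,0,0,0,0,0,30],[0,0,0,0,0,0,30],[0,0,0,0,0,0,30],[0,0,0,0,0,0,30],[0,0,0,0,0,0,30]],
])

```text
time: 6.6
tool_pos: [0.5012, 0.2622, 0.2152]
ee_rot: [3.141, 0.0, 2.182]
wrist_force: [-0.4, -0.3, 3.0]
width: 0.0419
finger_force: 30.0
```

Request:
step_arm([
  [[0,0,-20,0,0,0,30],[0,0,-50,0,0,0,30],[0,0,-50,0,0,0,30],[0,0,-50,0,0,0,30],[0,0,-20,0,0,0,30],[-44,-7,0,0,0,0,30],[-44,-7,0,0,0,0,30],[-44,-7,0,0,0,0,30],[-44,-7,0,0,0,0,30],[-44,-7,0,0,0,0,30],[-44,-7,0,0,0,0,30],[0,0,0,0,0,-0.17,30],[0,0,0,0,0,-0.17,30],[0,0,0,0,0,-0.17,30],[0,0,0,0,0,-0.17,30],[0,0,0,0,0,-0.17,30],[0,0,0,0,0,-0.165,30],[0,0,0,0,0,0,30],[0,0,0,0,0,0,30],[0,0,0,0,0,0,30]],
])

```text
time: 9.1
tool_pos: [0.6181, 0.0218, 0.4044]
ee_rot: [3.141, -0.0, -3.088]
wrist_force: [-0.1, -0.9, -1.8]
width: 0.0418
finger_force: 30.0
```

```bash
python3 look.py e.png lid_grip tab_tip compartment strike_nominal lid caddy
```

```text
9.1 [0.6181 0.0218 0.4044] [ 3.1415e+00 -3.0000e-04 -3.0876e+00] 0.04178901608425879 [-0.12 -0.94 -1.82]
lid_grip [276.2  80.1] 0.75 27449 [275.  99. 198. 174.  90.]
lid_grip [([275.9, 76.5], 0.78)]
tab_tip [273.3 181. ] 0.62 675 [277. 182.  32.  20.  90.]
tab_tip [([273.0, 196.7], 0.91)]
compartment [281.2 195.5] 0.81 14594 [277.8 171.1 275.4 189.1  89. ]
compartment [([281.8, 217.2], 0.8), ([274.6, 45.3], 0.3)]
strike_nominal [277.9 199.4] 0.92 14709 [277.8 171.1 275.4 189.   89. ]
strike_nominal []
lid [276.5  80.5] 0.9 27514 [275.  99. 198. 174.  90.]
lid [([275.1, 47.5], 0.88), ([279.5, 174.4], 0.7)]
caddy [278.1 201.1] 0.66 14758 [276.8 154.  242.2 189.1  89.4]
caddy [274.6 184.8] 0.15 693 [277.  182.5  33.   22.   90. ]
caddy [([282.2, 170.7], 0.69)]
```

View pics/e.png

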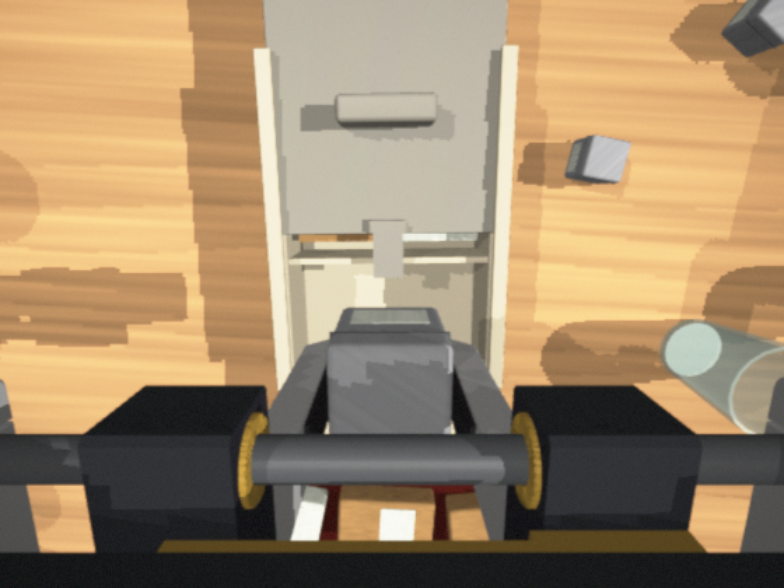

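The view shows the lid grip bar top at about (386,97), the tab tip at (388,277) and the rails at columns 254–275 and 517–505 (all in 784-scale). The tin is held square above the compartment.

Run:
```python
from loc import *
o['tool_pos']=[.6181,.0218,.4046]
for n,q,z in(('Lnear',(254,50),.079),('Lfar',(275,385),.079),('Rnear',(517,46),.079),('Rfar',(505,385),.079),('bartop',(386,97),.098),('barL',(336,96),.098),('barR',(436,96),.098),('tabtip',(388,277),.077),('lidfrontL',(288,233),.072),('lidfrontR',(495,233),.072),('divL',(290,258),.062),('divR',(488,260),.062),('tabroot',(388,222),.077)):
    P=atz(w,(q[0]/1.4,q[1]/1.4),z,o);print(n,np.round(P,4),tt(P))
t=eyes.snapshot('top');s=eyes.snapshot('side')
m=models.tip_of(w,'lid_grip')[0]['xy'];mt=models.tip_of(t,'lid_grip')[0]['xy'];print(m,tri([ray(w,m,o),ray(t,mt)]))
m=models.tip_of(w,'tab_tip')[0]['xy'];ms=models.tip_of(s,'tab_tip');print(tri([ray(w,m,o),ray(s,ms[0]['xy'])]) if ms else '')
print(tri([ray(w,m,o),ray(t,(280.5,197))]))
```

```text
Lnear [ 0.4718 -0.067   0.079 ] [151.  -80.6 325.6]
Lfar [ 0.6884 -0.0548  0.079 ] [-66.  -80.4 325.6]
Rnear [0.4609 0.0912 0.079 ] [153.1  78.  325.6]
Rfar [0.6795 0.1087 0.079 ] [-66.   83.4 325.6]
bartop [0.4973 0.0143 0.098 ] [121.   -0.9 306.6]
barL [ 0.4984 -0.0146  0.098 ] [121.6 -29.8 306.6]
barR [0.4952 0.0431 0.098 ] [121.5  28.1 306.6]
tabtip [0.6065 0.0213 0.077 ] [1.160e+01 1.000e-01 3.276e+02]
lidfrontL [ 0.5811 -0.0475  0.072 ] [ 40.8 -67.2 332.6]
lidfrontR [0.5734 0.0917 0.072 ] [ 40.8  72.2 332.6]
divL [ 0.5994 -0.0482  0.062 ] [ 22.5 -68.9 342.6]
divR [0.5932 0.0911 0.062 ] [ 21.1  70.5 342.6]
tabroot [0.5698 0.0193 0.077 ] [4.840e+01 2.000e-01 3.276e+02]
[276.7, 77.2] (array([0.51089152, 0.01515435, 0.14380436]), [np.float64(0.0008591524543907457), np.float64(0.0008591524543907345)])
(array([0.60189355, 0.01998395, 0.07820436]), [np.float64(0.00038512282895042973), np.float64(0.0003851228289502389)])
(array([0.5080824 , 0.02208667, 0.63183382]), [np.float64(0.004151332891921521), np.float64(0.004151332891921641)])
```

Request:
step_arm([
  [[-29,0.5,0,0,0,0,30],[0,0,40,0,0,0,30],[0,0,40,0,0,0,30],[0,0,40,0,0,0,30],[0,0,30,0,0,0,30],[0,0,20,0,0,0,30],[0,0,8,0,0,0,30],[0,0,4,0,0,0,30],[0,0,0,0,0,0,30],[0,0,0,0,0,0,30]],
])

```text
time: 11.35
tool_pos: [0.6474, 0.0239, 0.224]
ee_rot: [-3.141, 0.002, -3.086]
wrist_force: [-0.9, -0.8, -0.5]
width: 0.0417
finger_force: 30.0
```

Request:
step_arm([
  [[0,0,1,0,0,0,30],[0,0,0,0,0,0,30],[0,0,0,0,0,0,30]],
])

```text
time: 11.72
tool_pos: [0.647, 0.0239, 0.2218]
ee_rot: [3.141, 0.0, -3.086]
wrist_force: [0.1, -0.9, -0.5]
width: 0.0421
finger_force: 30.0
```

Request:
step_arm([
  [[0,0,0.7,0,0,0,30],[0,0,0,0,0,0,30],[0,0,0,0,0,0,30]],
])

```text
time: 12.1
tool_pos: [0.6471, 0.0239, 0.2213]
ee_rot: [3.142, 0.001, -3.086]
wrist_force: [-0.2, 0.3, 1.0]
width: 0.0417
finger_force: 30.0
```

Request:
step_arm([
  [[0,0,0.5,0,0,0,30],[0,0,0,0,0,0,30],[0,0,0,0,0,0,30]],
])

```text
time: 12.48
tool_pos: [0.6471, 0.0239, 0.2212]
ee_rot: [3.142, 0.001, -3.086]
wrist_force: [-1.6, 0.1, 4.5]
width: 0.0418
finger_force: 30.0
```

Request:
step_arm([
  [[0,0,0,0,0,0,64],[0,0,0,0,0,0,64],[0,0,0,0,0,0,64],[0,0,-15,0,0,0,64],[0,0,-40,0,0,0,64],[0,0,-40,0,0,0,64],[0,0,-40,0,0,0,64],[20,0,-25,0,0,0,50],[45,0,0,0,0,0,40],[45,0,0,0,0,0,24],[45,0,0,0,0,0,24],[15,0,0,0,0,0,24],[0,0,0,0,0,0,24],[0,0,0,0,0,0,24],[0,0,0,0,0,0,24]],
])

```text
time: 14.35
tool_pos: [0.4783, 0.0145, 0.3803]
ee_rot: [3.141, -0.0, -3.086]
wrist_force: [0.8, -0.5, -0.2]
width: 0.0241
finger_force: 0.0
```

```bash
python3 look.py f.png lid_grip tab_tip tin
python3 - <<'E'
from h import *
import cv2
im=cv2.imread('pics/f.png');t=eyes.snapshot('top');c=t['color'][125:290,200:360,::-1]
a=cv2.resize(im,(560,420));b=cv2.resize(c,(407,420));cv2.imwrite('pics/g.png',cv2.resize(np.hstack([a,b]),None,fx=.82,fy=.82))
E
```

```text
14.35 [0.4783 0.0145 0.3803] [ 3.1415e+00 -2.0000e-04 -3.0863e+00] 0.024071946047030487 [ 0.84 -0.48 -0.2 ]
lid_grip [276.7 173. ] 0.96 31607 [274.5 196.5 227.  179.   90. ]
lid_grip [202.5 269.9] 0.22 3387 [275.  291.7 188.4 183.1  89.7]
lid_grip [([276.1, 244.9], 0.63)]
tab_tip []
tin [277.6 364.7] 0.8 1546 [278.5 366.   38.   39.   90. ]
tin [421.7 248.8] 0.8 1223 [422.3 248.9  41.7  32.7  14. ]
tin [539.6 160.6] 0.66 1626 [534.5 159.   40.   49.   90. ]
tin [([277.4, 339.6], 0.76), ([525.8, 159.9], 0.63), ([416.0, 243.8], 0.59)]
```

View pics/g.png

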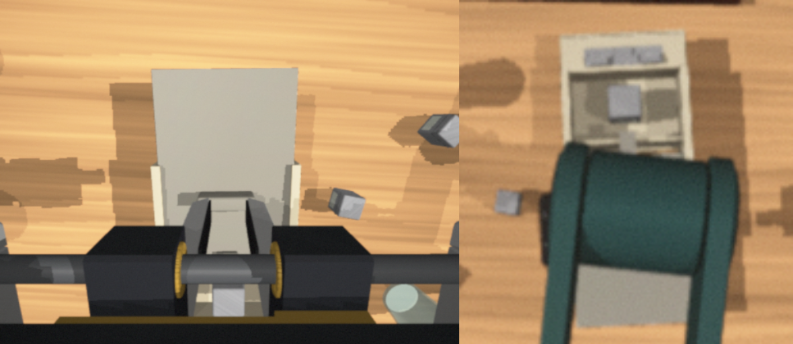

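The tin stands free and upright mid-compartment. The lid's rear edge is at row 83 and the bar at about row 234 between the fingers.

Run:
```python
from loc import *
o['tool_pos']=[.4783,.0145,.3803]
for n,q,z in(('rear',(275,83),.072),('barback',(276,234),.098),('railL',(188,201),.079),('railR',(363,200),.079)):
    P=atz(w,q,z,o);print(n,np.round(P,4),tt(P))
g=w['color'][220:275,276].mean(1).astype(int);print(list(zip(range(220,275),g)))
```

```text
rear [0.3676 0.0069 0.072 ] [110.9  -1.5 308.3]
barback [0.4889 0.0144 0.098 ] [-10.7  -0.7 282.3]
railL [ 0.4689 -0.0634  0.079 ] [ 13.6 -77.3 301.3]
railR [0.4597 0.0884 0.079 ] [ 14.4  74.8 301.3]
[(220, np.int64(178)), (221, np.int64(180)), (222, np.int64(177)), (223, np.int64(178)), (224, np.int64(179)), (225, np.int64(179)), (226, np.int64(179)), (227, np.int64(180)), (228, np.int64(178)), (229, np.int64(178)), (230, np.int64(176)), (231, np.int64(178)), (232, np.int64(177)), (233, np.int64(164)), (234, np.int64(123)), (235, np.int64(87)), (236, np.int64(85)), (237, np.int64(87)), (238, np.int64(89)), (239, np.int64(87)), (240, np.int64(95)), (241, np.int64(114)), (242, np.int64(145)), (243, np.int64(162)), (244, np.int64(172)), (245, np.int64(177)), (246, np.int64(177)), (247, np.int64(178)), (248, np.int64(177)), (249, np.int64(177)), (250, np.int64(176)), (251, np.int64(175)), (252, np.int64(174)), (253, np.int64(175)), (254, np.int64(172)), (255, np.int64(174)), (256, np.int64(168)), (257, np.int64(158)), (258, np.int64(153)), (259, np.int64(173)), (260, np.int64(175)), (261, np.int64(178)), (262, np.int64(177)), (263, np.int64(177)), (264, np.int64(175)), (265, np.int64(179)), (266, np.int64(179)), (267, np.int64(177)), (268, np.int64(177)), (269, np.int64(178)), (270, np.int64(176)), (271, np.int64(176)), (272, np.int64(176)), (273, np.int64(176)), (274, np.int64(177))]
```

Request:
step_arm([
  [[4,-1,30,0,0,0,24],[0,0,40,0,0,0,24],[0,0,22,0,0,0,24],[0,0,10,0,0,0,24],[0,0,0,0,0,0,24],[-6,0,0,0,0,0,24],[-3,0,0,0,0,0,24],[-3,0,0,0,0,0,24],[-3,0,0,0,0,0,24],[-3,0,0,0,0,0,24],[-3,0,0,0,0,0,24],[-3,0,0,0,0,0,24],[0,0,0,0,0,0,24]],
])

```text
time: 16.42
tool_pos: [0.4976, 0.0147, 0.2784]
ee_rot: [3.141, 0.001, -3.086]
wrist_force: [0.3, -0.4, 0.1]
width: 0.0241
finger_force: 0.0
```

```bash
python3 look.py h.png lid | cut -c1-200; python3 -c "
import cv2;cv2.imwrite('pics/h2.png',cv2.imread('pics/h.png')[:500])"
```

```text
16.425 [0.4976 0.0147 0.2784] [ 3.1415e+00  7.0000e-04 -3.0864e+00] 0.024051589608806226 [ 0.27 -0.37  0.13]
lid [274.9 154.5] 0.97 65110 [275.5 211.  348.  285.   90. ]
lid [([277.6, 232.8], 0.6)]
```

View pics/h2.png

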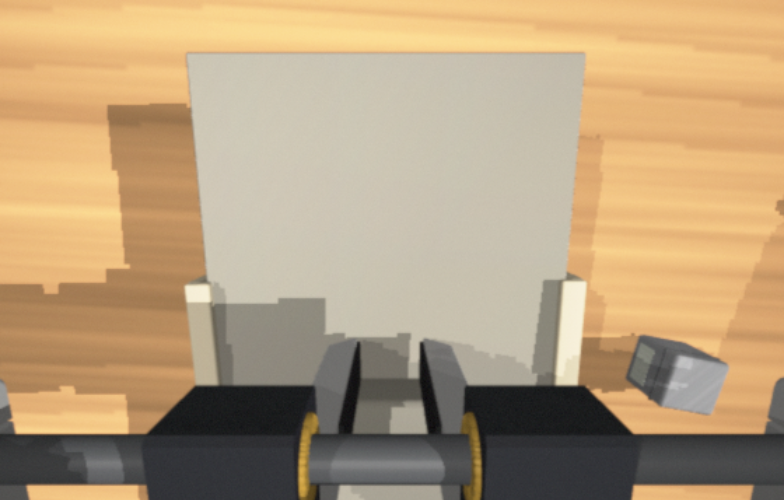

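The lid's rear edge is at row 38, and its distance to the rail ends (row 200) measures its travel. The fingers stand just behind the bar.

Request:
step_arm([
  [[-5,0,0,0,0,0,24],[-5,0,0,0,0,0,24],[-5,0,0,0,0,0,24],[-5,0,0,0,0,0,24],[-5,0,0,0,0,0,24],[-5,0,0,0,0,0,24]],
])

```text
time: 17.32
tool_pos: [0.5276, 0.0163, 0.2784]
ee_rot: [3.141, -0.0, -3.086]
wrist_force: [-1.5, -0.4, -0.2]
width: 0.0239
finger_force: 0.5
```

```bash
cat > lid.py <<'E'
from loc import *
h=w['color'].astype(int)
rs=[]
for c in (180,220,260,300,340):
    sat=h[:300,c].max(1)-h[:300,c].min(1)
    rs.append(next((i for i in range(300) if (sat[i:i+6]<45).all()),-1))
r=np.median(rs);P=atz(w,(277,r),.072,o);print(o['time'],rs,'rear tool x',tt(P)[0],'lid rear world',P[:2],'tool',np.round(o['tool_pos'],4),'F',np.round(o['wrist_force'],2))
E
python3 lid.py
```

```text
17.325 [38, 38, 38, 38, 38] rear tool x 117.2 lid rear world [0.41055153 0.01038589] tool [0.5276 0.0163 0.2784] F [-1.47 -0.37 -0.23]
```

Request:
step_arm([
  [[-5,0,0,0,0,0,24],[-5,0,0,0,0,0,24],[-5,0,0,0,0,0,24],[-5,0,0,0,0,0,24],[-5,0,0,0,0,0,24],[-5,0,0,0,0,0,24],[-4,0,0,0,0,0,24],[-2,0,0,0,0,0,24],[0,0,0,0,0,0,24]],
])

```text
time: 18.5
tool_pos: [0.5635, 0.0183, 0.2785]
ee_rot: [3.142, 0.001, -3.086]
wrist_force: [-0.0, 0.2, 0.8]
width: 0.0241
finger_force: 0.0
```

```bash
python3 lid.py
```

```text
18.5 [38, 38, 38, 38, 38] rear tool x 117.2 lid rear world [0.44655004 0.01234773] tool [0.5635 0.0183 0.2785] F [-0.03  0.17  0.84]
```

Request:
step_arm([
  [[-1,0,0,0,0,0,24],[-1,0,0,0,0,0,24],[-1,0,0,0,0,0,24]],
])

```text
time: 18.92
tool_pos: [0.5662, 0.0185, 0.2786]
ee_rot: [3.142, -0.0, -3.086]
wrist_force: [-1.5, 0.5, 0.9]
width: 0.0242
finger_force: 0.7
```

Request:
step_arm([
  [[-1,0,0,0,0,0,24],[-1,0,0,0,0,0,24],[-1,0,0,0,0,0,24]],
])

```text
time: 19.3
tool_pos: [0.5692, 0.0187, 0.2785]
ee_rot: [3.141, -0.0, -3.086]
wrist_force: [-1.3, -0.2, 0.7]
width: 0.0241
finger_force: 0.7
```

Request:
step_arm([
  [[-1,0,0,0,0,0,24],[-1,0,0,0,0,0,24],[-1,0,0,0,0,0,24],[-1,0,0,0,0,0,24]],
])

```text
time: 19.8
tool_pos: [0.5733, 0.0189, 0.2785]
ee_rot: [3.141, 0.0, -3.086]
wrist_force: [-1.1, 0.3, 0.9]
width: 0.0242
finger_force: 0.7
```

Request:
step_arm([
  [[-1,0,0,0,0,0,24],[-1,0,0,0,0,0,24],[-1,0,0,0,0,0,24]],
])

```text
time: 20.18
tool_pos: [0.5762, 0.019, 0.2784]
ee_rot: [3.141, -0.0, -3.086]
wrist_force: [-1.5, 0.3, 2.3]
width: 0.0239
finger_force: 0.8
```

Request:
step_arm([
  [[-1,0,0,0,0,0,24],[-1,0,0,0,0,0,24],[-1,0,0,0,0,0,24]],
])

```text
time: 20.55
tool_pos: [0.5792, 0.0192, 0.2785]
ee_rot: [3.141, -0.0, -3.086]
wrist_force: [-2.2, 0.7, 2.3]
width: 0.0241
finger_force: 1.2
```

Request:
step_arm([
  [[-1,0,0,0,0,0,24],[-1,0,0,0,0,0,24],[-1,0,0,0,0,0,24]],
])

```text
time: 20.92
tool_pos: [0.5822, 0.0193, 0.2785]
ee_rot: [-3.142, 0.0, -3.086]
wrist_force: [-1.4, 0.2, 1.3]
width: 0.0238
finger_force: 1.1
```

Still below the onset (lid at about −16 mm). I'm going on in small steps.

Request:
step_arm([
  [[-1,0,0,0,0,0,24],[-1,0,0,0,0,0,24]],
])

```text
time: 21.18
tool_pos: [0.5843, 0.0194, 0.2785]
ee_rot: [-3.142, 0.0, -3.086]
wrist_force: [-2.0, -0.3, 1.5]
width: 0.0243
finger_force: 1.0
```

Request:
step_arm([
  [[-1,0,0,0,0,0,24],[-1,0,0,0,0,0,24]],
])

```text
time: 21.42
tool_pos: [0.5861, 0.0195, 0.2785]
ee_rot: [3.142, -0.0, -3.086]
wrist_force: [-2.9, -0.1, 2.0]
width: 0.0238
finger_force: 1.6
```

Request:
step_arm([
  [[-1,0,0,0,0,0,24]],
])

```text
time: 21.55
tool_pos: [0.5871, 0.0196, 0.2785]
ee_rot: [3.142, -0.001, -3.086]
wrist_force: [-2.5, 0.0, 1.7]
width: 0.0239
finger_force: 1.8
```

Request:
step_arm([
  [[-1,0,0,0,0,0,24]],
])

```text
time: 21.68
tool_pos: [0.588, 0.0197, 0.2785]
ee_rot: [3.142, -0.001, -3.086]
wrist_force: [-4.0, -0.2, 2.8]
width: 0.0241
finger_force: 2.1
```

Request:
step_arm([
  [[-1,0,0,0,0,0,24]],
])

```text
time: 21.8
tool_pos: [0.589, 0.0197, 0.2785]
ee_rot: [3.142, -0.001, -3.086]
wrist_force: [-4.9, -0.1, 2.5]
width: 0.024
finger_force: 2.4
```

Request:
step_arm([
  [[-1,0,0,0,0,0,24]],
])

```text
time: 21.92
tool_pos: [0.59, 0.0198, 0.2785]
ee_rot: [3.142, -0.001, -3.086]
wrist_force: [-6.2, 0.3, 3.8]
width: 0.0243
finger_force: 2.7
```

Request:
step_arm([
  [[-1,0,0,0,0,0,24]],
])

```text
time: 22.05
tool_pos: [0.5909, 0.0198, 0.2785]
ee_rot: [3.141, -0.001, -3.086]
wrist_force: [-5.6, -0.4, 3.7]
width: 0.0242
finger_force: 3.0
```

Request:
step_arm([
  [[-1,0,0,0,0,0,24]],
])

```text
time: 22.18
tool_pos: [0.5918, 0.0199, 0.2785]
ee_rot: [3.141, -0.002, -3.086]
wrist_force: [-6.9, 0.6, 4.2]
width: 0.0242
finger_force: 3.2
```

Request:
step_arm([
  [[-1,0,0,0,0,0,24]],
])

```text
time: 22.3
tool_pos: [0.5927, 0.0199, 0.2785]
ee_rot: [3.141, -0.002, -3.086]
wrist_force: [-6.5, -0.1, 5.0]
width: 0.024
finger_force: 3.3
```

Request:
step_arm([
  [[-1,0,0,0,0,0,24]],
])

```text
time: 22.42
tool_pos: [0.5938, 0.02, 0.2785]
ee_rot: [3.141, -0.002, -3.086]
wrist_force: [-5.8, -0.3, 4.1]
width: 0.0244
finger_force: 3.0
```

Request:
step_arm([
  [[-1,0,0,0,0,0,24]],
])

```text
time: 22.55
tool_pos: [0.5949, 0.0201, 0.2785]
ee_rot: [3.141, -0.001, -3.086]
wrist_force: [-5.6, -0.4, 3.3]
width: 0.0242
finger_force: 2.6
```

Request:
step_arm([
  [[-1,0,0,0,0,0,24]],
])

```text
time: 22.68
tool_pos: [0.596, 0.0201, 0.2785]
ee_rot: [3.141, -0.001, -3.086]
wrist_force: [-5.9, -0.1, 2.6]
width: 0.024
finger_force: 2.6
```

Request:
step_arm([
  [[-1,0,0,0,0,0,24]],
])

```text
time: 22.8
tool_pos: [0.5972, 0.0202, 0.2785]
ee_rot: [3.141, 0.0, -3.086]
wrist_force: [-2.5, 0.3, 2.6]
width: 0.024
finger_force: 1.6
```

Request:
step_arm([
  [[0,0,0,0,0,0,24]],
])

```text
time: 22.92
tool_pos: [0.5977, 0.0202, 0.2785]
ee_rot: [3.141, 0.002, -3.086]
wrist_force: [-0.6, -0.3, -0.1]
width: 0.024
finger_force: 0.2
```

```bash
python3 lid.py
python3 - <<'E'
from h import *
s=eyes.snapshot('side');t=eyes.snapshot('top')
for n,p in(('s',s),('t',t)): print(n,[(np.round(m['xy'],1),round(m['confidence'],2)) for m in models.tip_of(p,'tab_tip')])
a=cv2.resize(s['color'][180:260,195:315,::-1],(600,400),interpolation=cv2.INTER_CUBIC)
cv2.imwrite('pics/i.png',a)
E
```

```text
22.925 [9, 9, 8, 8, 7] rear tool x 131.0 lid rear world [0.46736323 0.01358008] tool [0.5977 0.0202 0.2785] F [-0.61 -0.27 -0.06]
s [(array([215.4, 209.4]), 0.42)]
t []
```

View pics/i.png

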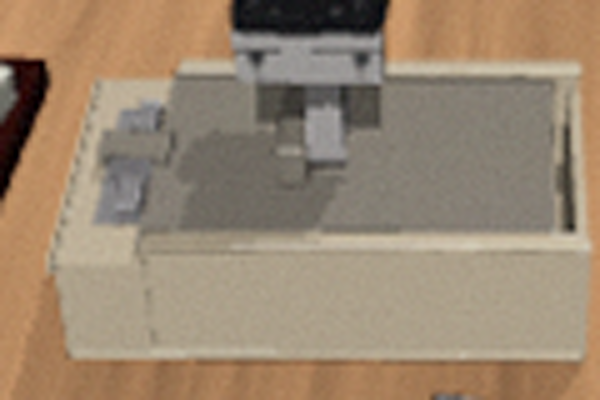

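The push fell from about 6 N to about 0 N, and the side view shows the tab over the strike with the lid covering the box. I'll check with a half-millimetre nudge.

Request:
step_arm([
  [[-0.6,0,0,0,0,0,24],[0,0,0,0,0,0,24]],
])

```text
time: 23.42
tool_pos: [0.5979, 0.0202, 0.2785]
ee_rot: [3.142, 0.0, -3.086]
wrist_force: [-0.4, 0.0, 0.8]
width: 0.024
finger_force: 0.0
```

Request:
step_arm([
  [[5,0,0,0,0,0,24],[5,0,0,0,0,0,24],[0,0,-30,0,0,0,24],[0,0,-40,0,0,0,24],[0,0,-40,0,0,0,24],[-40,0,0,0,0,0,24],[-40,0,0,0,0,0,40],[-30,0,0,0,0,0,70],[0,0,0,0,0,0,80],[0,0,0,0,0,0,90],[0,0,0,0,0,0,90]],
])

```text
time: 24.8
tool_pos: [0.6966, 0.0257, 0.3893]
ee_rot: [-3.142, 0.001, -3.086]
wrist_force: [-0.1, 1.3, 0.1]
width: 0.0707
finger_force: 0.0
```

```bash
python3 look.py j.png tab_tip lid lid_grip
python3 - <<'E'
from loc import *
for q in models.tip_of(w,'tab_tip')[:1]: print('tab',atz(w,q['xy'],.077,o),atz(w,q['xy'],.083,o))
s=eyes.snapshot('side');a=cv2.resize(s['color'][180:260,195:315,::-1],(600,400),interpolation=cv2.INTER_CUBIC)
j=cv2.imread('pics/j.png')[150:450,150:650];cv2.imwrite('pics/k.png',np.hstack([cv2.resize(j,(420,252)),cv2.resize(a,(378,252))]))
print([m['xy'] for m in models.tip_of(s,'tab_tip')])
E
```

```text
24.8 [0.6966 0.0257 0.3893] [-3.1416e+00  5.0000e-04 -3.0864e+00] 0.07073162284313182 [-0.06  1.28  0.11]
tab_tip [275.9 222.9] 0.9 677 [277.5 224.   30.   21.   90. ]
tab_tip [([274.5, 236.0], 0.87)]
lid [280.7 101.7] 0.9 35131 [276.5 119.5 239.  177.   90. ]
lid [([277.9, 86.5], 0.58), ([510.3, 186.9], 0.33)]
lid_grip [277.4  99.8] 0.67 35236 [276.5 120.  240.  177.   90. ]
lid_grip [([275.7, 119.4], 0.96), ([279.5, 220.0], 0.36)]
tab [0.71938485 0.02228196 0.077     ] [0.71756162 0.02229817 0.083     ]
[[215.0, 210.3]]
```

View pics/k.png

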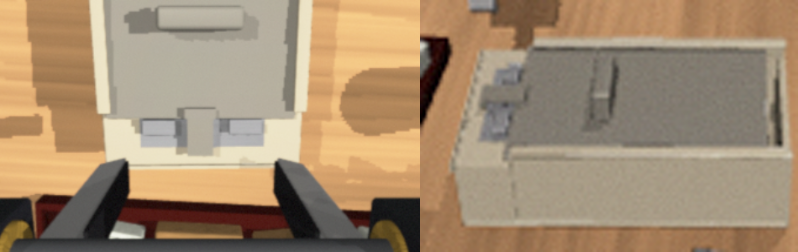

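The wrist and side views show the lid's front edge almost at the strike's shoulders and the tab across the plate. As a last check I'll triangulate the tab's height and compare the moment of click.

Run:
```python
from loc import *
s=eyes.snapshot('side')
a=models.tip_of(w,'tab_tip')[0]['xy'];b=models.tip_of(s,'tab_tip')[0]['xy']
print(tri([ray(w,a,o),ray(s,b)]))
for n,q,z in(('lidfrontrow',None,.072),):
    g=w['color'][:,250].mean(1).astype(int);print(g[195:250])
```

```text
(array([0.71984708, 0.02215133, 0.07115735]), [np.float64(0.005566141872551889), np.float64(0.005566141872551903)])
[169 167 169 168 168 167 169 168 168 166 167 154 100 118 168 180 177 176
 179 178 178 179 180 178 178 170 157 166 180 179 181 182 181 182 181 181
 192 215 217 216 216 217 217 217 217 215 216 216 217 218 210 178 170 214
 214]
```

```bash
python3 -c "
from bench import robot
print(robot.close_job())"
```

```text
the job is handed in; nothing more can be done
None
```

The tin stands upright in the compartment and the lid is shut: the push fell from about 6 N to near zero at the click, never passed about 7 N, a nudge after the click met no resistance, and no other object was touched; the job is handed in, with no verdict returned.

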